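# Hang the lift-off door back on the reagent cabinet

## Task

The green-framed door of the small white reagent cabinet has been left in its grey stand. Hang it back on the cabinet, held wide open, by lowering both its hinge knuckles over the two upright brass pins until they sit fully down, feeling for the pins and never forcing or dropping it; let go of it while it still stands open, then swing it gently fully shut. Leave the two brown bottles and the beaker where they stand.

Things in the scene. Friction and masses are not known exactly. Their poses are not given: they have to be found in the camera images.
- cabinet: White open-fronted cabinet, fixed, 150 (x) by 180 (y) by 200 mm high. Origin: centre of its underside, on the bench. Its -x axis points out of the open front (face at x = -75 mm), +y to the hinge side, z up. Beyond its +y side a steel bracket, clamped in a slot along y, carries two upright brass pins one above the other.
- pin_nominal (a point): Where the upper pin's tip would be with the bracket at the inner end of its slot: x -83, y 102, z 188 mm in the cabinet's frame and axes. The real pin line, true in x, is 4 to 20 mm farther out along +y. The pins, 10 mm thick, rise 18 mm from steel seats (19 mm discs, 6 thick, on arms along the cabinet's side) at heights 35 and 170 mm; lower tip at 53; tip edges bevelled 1 mm.
- door_center (a point): Centre of the door panel: 12 mm thick (x), 200 wide (y), 165 high (z, up), about 0.25 kg, green frame, clear window. The top rail, 45 mm deep, is flat and can be gripped from above. Hung shut, its axes are parallel to the cabinet's and its +x face lies on the front; wide open (90 degrees) it is turned -90 degrees about z from that and juts straight out of the front.
- door_hinge (a point): Point on the door's hinge line at half its height: 112 mm from door_center along the door's +y; same axes. Two steel knuckles (tubes, 25 mm outside, 12 mm bore, 20 high, open both ends) on this line have their lower ends 77.5 mm below and 57.5 mm above this point. Fully seated it is 112.5 mm above the bench. The hinge has no spring or catch: the door stays where it is left.
- door: The same door as a body; origin at the middle of its lower edge, 82.5 mm under door_center. At the start it stands on the slot floor of the stand (10 mm above the bench); fully hung, its lower edge is 30 mm above the bench.
- stand: Grey plastic stand, fixed, 100 by 100 by 46 mm high, with a slot along its y, 13.5 mm wide and 36 mm deep, in which the door stands loosely; the door lifts straight up out of it. Origin at the centre of its underside; same yaw as the door.
- bottle_a: Brown bottle with blue cap, 60 mm diameter, 110 mm high, upright; origin at the centre of its underside. Must not be disturbed.
- bottle_b: A second bottle like bottle_a. Must not be disturbed.
- beaker: Glass beaker, about 66 mm diameter, 80 mm high, upright; origin at the centre of its underside. Must not be disturbed.
There are look-alikes about, which are no part of the job. Of the things like the door, leave any that is black; of the rest the larger one is meant.

How it is judged:
By the outcome, as a careful person would: the job done as asked, in the order asked, and still so for the second after the job is handed in, with the robot touching nothing.
It also fails if it takes over 67 s, if anything falls off the work surface, if the arm or the gripper's body presses on something with over 40 N, if the wrist force passes 120 N, or if a joint passes its speed limit or range.

## Robot

A 6-joint arm with a two-finger parallel gripper is mounted at the origin on the work surface. World frame = base frame: x ahead of the robot, y to its left, z up, the work surface at z = 0. Lengths are in mm, angles in rad, forces in N, time in s.
With the tool pointing down it reaches from about 275 to 750 mm from the base axis. Payload 10.2 kg.
Tool frame: the origin (TCP) lies between the finger pads; the fingertips stand 11 mm ahead of it and the grasp point (between the pads) lies 8 mm behind it; z points along the fingers, y is the line along which they close (so a half turn about z gives the same grasp; the last joint's range is limited). The gripper opens to 85 mm and grips with 20 to 120 N. Pads are 22 mm wide; open, the fingers measure 114 mm over their backs; the gripper's body (76 mm by 85 mm) begins 54 mm behind the grasp point. The pads swing forward as they close: fully open they stand 13 mm farther back than shut.
Start: joints at [-1.354, 0.313, 1.498, -0, 1.331, -0.223], TCP at [223.512, -475.051, 221.994] pointing down, gripper open.
Joint ranges: [-2.94, 2.94], [-0.97, 2.17], [0.19, 2.56], [-1.23, 4.37], [0.02, 3.11], [-2.88, 2.88]. Speed limits (rad/s): [2.39, 2.39, 3.01, 3.14, 3.14, 3.14].

## Interface

Orientations are given as a unit quaternion [w, x, y, z].
In Python, from rig import sense, eyes, finish_job gives the robot as it stands.
- The arm moves only by the shell command python3 -m jog 'ROWS' [FORCE]. ROWS is JSON, a list of rows, each a list of 7 numbers: the shift along the tool's x, y, z in m, then the turn, a rotation vector about the tool's x, y, z in rad, then the finger opening in m, from 0 to 0.0854. In form: [[dx, dy, dz, rx, ry, rz, gripper], ...]. A call has 1 to 5 rows; each row shifts and turns the commanded pose from where the row before left it, along the tool's axes as they then stand; what a row does not reach is not made up. A row lasts 1/10 s, in which the tool goes at most 50 mm and 8.59 degrees, less where a joint would pass 70% of its speed; a pose out of reach is approached as far as the arm can. A call is refused whole if a number of a shift passes 0.05 or a number of a turn 0.15, either way. A call with a gripper value outside its range is refused whole. The fingers move at their own pace and stop on an object; FORCE is the grip in N (left out, the last holds). Time passes only in rows, so rows that do not move let the fingers close. It gives the time, the measured TCP pose, the force, the opening and the grip force at its end, in the units of the state.
- sense(): the state, without advancing time (a new reading comes with each control period).
- eyes.capture(name): name is "side" or "top"; returns the picture (420x560x3 uint8, red, green, blue); there is no depth.
- eyes.calibration(name): a dict with "fx", "fy", "cx", "cy" (pixels), "cam_to_world" (4x4, takes a point from camera to world coordinates). Camera axes: x right, y down, z forward; pixel columns grow to the right and rows downward; lengths in mm; the calibration is good to about 2 mm. A picture is of the moment at which its call begins. calibration takes no time and is no camera call.
- finish_job(): hands the job in; it is judged then, once.
The state is a dict: "time_s": time; "joints": joint angles; "dq": joint speeds; "tau": joint torques, N m; "eef_pos": TCP position; "ee_rot": TCP orientation; "force": force on the tool from outside, world axes, zero at the start; "wrist_torque": the same for the moment, N m; "grip_width": opening from 0.0 (shut) to 1.0 (fully open); "grip_force": force on a finger pad.
Only numpy, scipy, OpenCV 4.12 (cv2) and the standard library are available. Lean on these libraries where they do the work, as an engineer would, in place of code of your own. Each camera call takes 0.05 s, during which the arm holds its last target. There are 200 camera calls.

## Working session

There is one attempt and no reset: what is moved stays moved. The work goes in short steps, Python scripts to look and compute and a shell command to move; the robot and the scene stay as the last step left them, time stands still between calls to the robot, and variables do not carry over. Pictures are saved under pics/ and viewed, at most 10 in all, crops included, and the job is handed in when it is done.

```bash
mkdir -p pics; ls; cat > h.py <<'E'
import numpy as np,cv2
from rig import sense,eyes
def snap(n,f,crop=None,s=1):
    im=eyes.capture(n)[:,:,::-1]
    if crop: x0,y0,x1,y1=crop; im=im[y0:y1,x0:x1]
    if s!=1: im=cv2.resize(im,None,fx=s,fy=s,interpolation=cv2.INTER_CUBIC)
    cv2.imwrite('pics/'+f,im)
def ray(n,u,v):
    c=eyes.calibration(n);T=np.array(c['cam_to_world'])
    return T[:3,3],T[:3,:3]@np.array([(u-c['cx'])/c['fx'],(v-c['cy'])/c['fy'],1])
def atz(n,u,v,z):
    o,d=ray(n,u,v);return (o+d*(z-o[2])/d[2]).round(1)
def proj(n,p):
    c=eyes.calibration(n);T=np.array(c['cam_to_world'])
    q=T[:3,:3].T@(np.array(p)-T[:3,3]);return (c['fx']*q[0]/q[2]+c['cx'],c['fy']*q[1]/q[2]+c['cy'])
E
python3 - <<'E'
from h import *
a=eyes.capture('top');b=eyes.capture('side')
cv2.imwrite('pics/t0.png',a[:,:,::-1]);cv2.imwrite('pics/s0.png',b[:,:,::-1])
for n in('top','side'):
    c=eyes.calibration(n);print(n,c['fx'],np.array(c['cam_to_world']).round(3).tolist())
s=sense();print(s['ee_rot'],s['time_s'],s['force'])
E
```

```text
pics
top 384.30532780826206 [[-0.007, -0.99, 0.144, 422.172], [-1.0, 0.009, 0.012, 71.73], [-0.014, -0.144, -0.989, 1171.553], [0.0, 0.0, 0.0, 1.0]]
side 509.1036597775107 [[-0.683, -0.412, 0.603, -205.705], [-0.73, 0.366, -0.577, 841.44], [0.017, -0.834, -0.551, 842.318], [0.0, 0.0, 0.0, 1.0]]
[-5.81260178e-04  9.75914388e-01  2.18153085e-01  1.76667948e-06] 0.1 [-0.51828909  0.07152493  0.48036206]
```

View pics/t0.png

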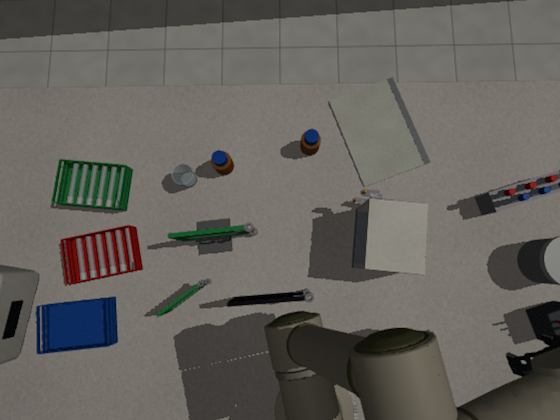

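View pics/s0.png

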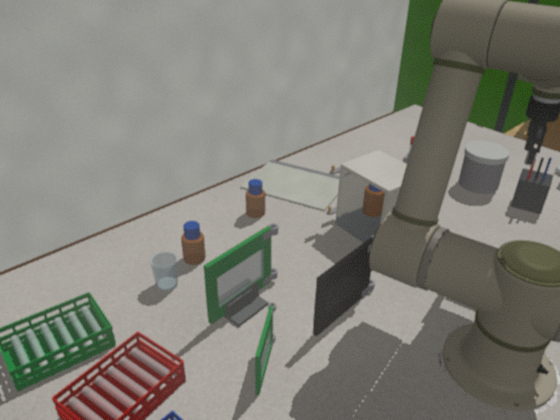

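```bash
python3 - <<'E'
import cv2,numpy as np
t=cv2.imread('pics/t0.png');s=cv2.imread('pics/s0.png')
R=lambda im,x,y,w,h,k:cv2.resize(im[y:y+h,x:x+w],None,fx=k,fy=k,interpolation=cv2.INTER_CUBIC)
# top: door 160..270,210..260 k=7 ; cabinet 340..440,180..280 k=5... 
a=R(t,160,210,110,50,7)
b=R(t,340,180,100,100,3)
c=R(t,345,180,50,37,8)
cv2.imwrite('pics/c1.png',np.vstack([np.hstack([a,np.zeros((350,30,3),np.uint8)]),np.zeros((0,800,3),np.uint8)]))
o=np.zeros((600,800,3),np.uint8);o[:300,:770]=cv2.resize(a,(770,350))[:300];o[300:600,:300]=b;o[300:596,320:720]=c
cv2.imwrite('pics/c1.png',o)
d=R(s,195,220,90,105,5);e=R(s,320,150,100,100,4)
o=np.zeros((530,860,3),np.uint8);o[:525,:450]=d;o[:400,455:855]=e
cv2.imwrite('pics/c2.png',o[:,:800])
E
```

```text
(no output)
```

View pics/c1.png

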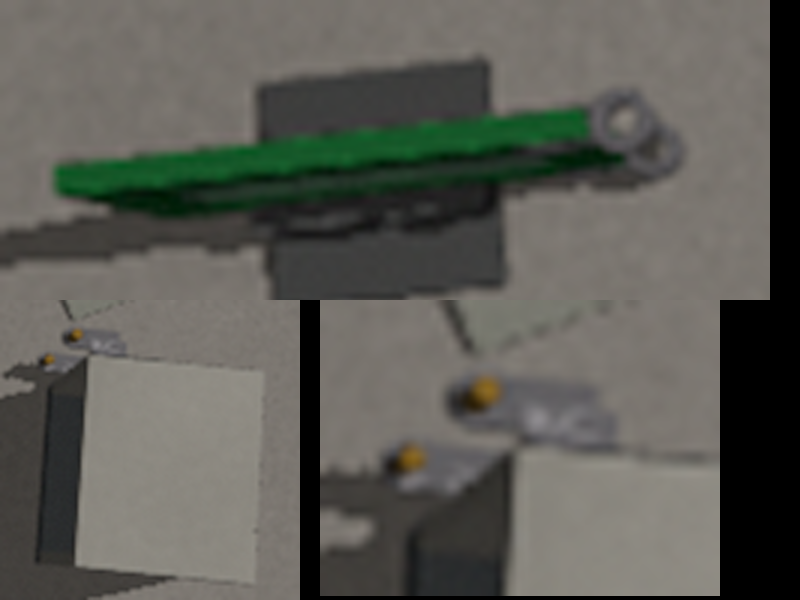

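View pics/c2.png

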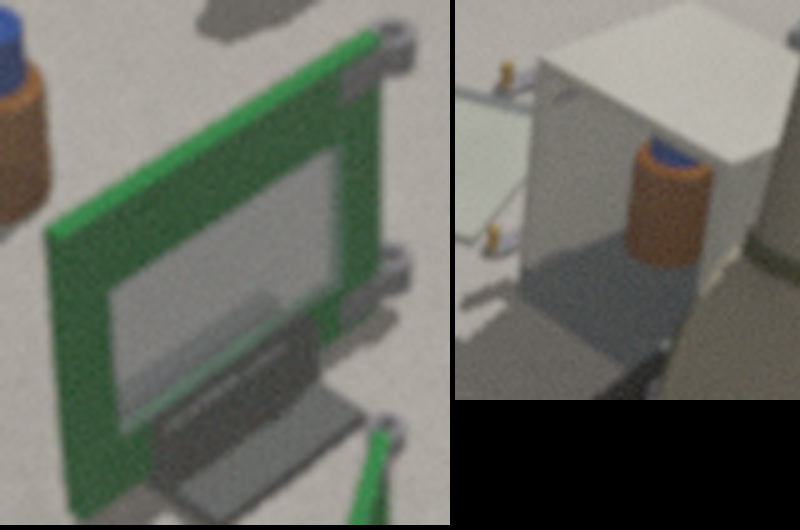

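```bash
python3 - <<'E'
from h import *
q=lambda U,k,o:(U+.5)/k-.5+o
T=lambda U,V,k,x,y,z:atz('top',q(U,k,x),q(V,k,y),z)
print('cab',C:=[T(u,v-300,3,340,180,200) for u,v in((88,355),(264,371),(256,582),(76,567))])
C=np.array(C);ctr=C.mean(0);xa=(C[1]+C[2]-C[0]-C[3])[:2];ya=(C[0]+C[3]-C[1]-C[2])
ya=(C[0]+C[1]-C[2]-C[3])[:2]
yaw1=np.degrees(np.arctan2(xa[1],xa[0]));yaw2=np.degrees(np.arctan2(ya[1],ya[0]))-90
print(ctr,yaw1,yaw2,np.hypot(*xa)/2,np.hypot(*ya)/2)
pu=T(485-320,388-300,8,345,180,188);pl=T(412-320,455-300,8,345,180,53);print('pins top',pu,pl)
for y in(yaw1,yaw2,(yaw1+yaw2)/2):
  a=np.radians(y);R=np.array([[np.cos(a),-np.sin(a)],[np.sin(a),np.cos(a)]])
  print('pin in cab',R.T@(pu[:2]-ctr[:2]),R.T@(pl[:2]-ctr[:2]))
S=lambda U,V,k,x,y,z:atz('side',q(U,k,x),q(V,k,y),z)
print('pins side',S(507-455,66,4,320,150,188),S(493-455,230,4,320,150,53))
print('knuck side',S(397,31,5,195,220,170),S(394,254,5,195,220,35))
print('knuck top',T(622,120,7,160,210,170),T(655,150,7,160,210,35))
print('side top rail',[S(u,v,5,195,220,175) for u,v in((48,230),(66,237),(362,30),(382,38))])
print('door rail top',[T(u,v,7,160,210,175) for u,v in((55,165),(57,195),(590,108),(600,140))])
E
```

```text
cab [array([ 582.4, -138.8,  200. ]), array([ 567.2, -287.1,  200. ]), array([ 391. , -269.6,  200. ]), array([ 404.3, -121.8,  200. ])]
[ 486.225 -204.325  200.   ] -95.49785514452633 -95.56164846966641 148.73420924588936 177.9878788007767
pins top [ 604.  -132.3  188. ] [ 604.2 -132.6   53. ]
pin in cab [-82.97751447 110.33260326] [-82.69805623 110.56042576]
pin in cab [-83.10030773 110.24014743] [-82.82110332 110.46828094]
pin in cab [-83.03892397 110.28639244] [-82.7595926  110.51437048]
pins side [ 601.5 -130.2  188. ] [ 602.6 -131.2   53. ]
knuck side [513.4 170.7 170. ] [514.1 170.1  35. ]
knuck top [514.2 172.2 170. ] [513.8 171.7  35. ]
side top rail [array([496.7, 382.7, 175. ]), array([488. , 379.9, 175. ]), array([519.5, 187.3, 175. ]), array([508.4, 184.7, 175. ])]
door rail top [array([498.8, 382.9, 175. ]), array([487.7, 381.7, 175. ]), array([518.4, 183.7, 175. ]), array([506.4, 179.9, 175. ])]
```

```bash
python3 - <<'E'
from h import *
for n,u,v,z in (('bottle b cap',311,135,110),('bottle a cap',220,158,110),('beaker',184,171,80)): print(n,atz('top',u,v,z))
E
R='x'
python3 -m jog '[[0,0,-0.01,0,0,-0.137,0.0854],[0,0,-0.01,0,0,-0.137,0.0854],[0,0,-0.01,0,0,-0.137,0.0854],[0,0,-0.01,0,0,-0.137,0.0854],[0,0,-0.01,0,0,-0.137,0.0854]]' 
python3 -m jog '[[0,0,-0.01,0,0,-0.137,0.0854],[0,0,-0.01,0,0,-0.137,0.0854],[0,0,-0.01,0,0,-0.137,0.0854],[0,0,-0.01,0,0,-0.137,0.0854],[0,0,0,0,0,0,0.0854]]'
```

```text
bottle b cap [7.818e+02 1.000e-01 1.100e+02]
bottle a cap [716.8 260.4 110. ]
beaker [687.2 370.4  80. ]
time_s: 0.6
eef_pos: [223.5, -474.9, 272.1]
ee_rot: [-0.0, 0.844, 0.536, 0.0]
force: [-0.2, -0.9, -0.0]
grip_width: 0.996
grip_force: 0.0
time_s: 1.1
eef_pos: [223.6, -475.3, 312.8]
ee_rot: [0.001, 0.67, 0.743, -0.0]
force: [-0.5, -0.7, -0.6]
grip_width: 1.001
grip_force: 0.0
```

```bash
python3 -m jog '[[0.0404,0.0195,0,0,0,0,0.0854],[0.0404,0.0195,0,0,0,0,0.0854],[0.0404,0.0195,0,0,0,0,0.0854],[0.0404,0.0195,0,0,0,0,0.0854],[0.0404,0.0195,0,0,0,0,0.0854]]' | sed -n 2,3p
python3 -m jog '[[0.0404,0.0195,0,0,0,0,0.0854],[0.0404,0.0195,0,0,0,0,0.0854],[0.0404,0.0195,0,0,0,0,0.0854],[0.0404,0.0195,0,0,0,0,0.0854],[0.0404,0.0195,0,0,0,0,0.0854]]' | sed -n 2,3p
python3 -m jog '[[0.0404,0.0195,0,0,0,0,0.0854],[0.0404,0.0195,0,0,0,0,0.0854],[0.0404,0.0195,0,0,0,0,0.0854],[0.0404,0.0195,0,0,0,0,0.0854],[0.0404,0.0195,0,0,0,0,0.0854]]' | sed -n 2,3p
python3 -m jog '[[0.0404,0.0195,0,0,0,0,0.0854],[0.0404,0.0195,0,0,0,0,0.0854],[0.0404,0.0195,0,0,0,0,0.0854],[0,0,0,0,0,0,0.0854]]'
```

```text
eef_pos: [300.0, -262.3, 311.3]
ee_rot: [-0.0, 0.672, 0.741, 0.0]
eef_pos: [376.4, -51.4, 311.5]
ee_rot: [-0.0, 0.672, 0.741, -0.0]
eef_pos: [452.8, 159.6, 311.3]
ee_rot: [-0.0, 0.672, 0.741, -0.0]
time_s: 3.0
eef_pos: [498.8, 287.8, 309.3]
ee_rot: [-0.001, 0.67, 0.742, -0.001]
force: [-0.3, -0.3, -2.1]
grip_width: 0.996
grip_force: 0.0
```

```bash
python3 -m jog '[[-0.0057,0.0035,0.03,0,0,0,0.0854],[0,0,0.04,0,0,0,0.06],[0,0,0.04,0,0,0,0.05],[0,0,0.03,0,0,0,0.04],[0,0,0.022,0,0,0,0.04]]' 40
python3 -m jog '[[0,0,0,0,0,0,0.03],[0,0,0,0,0,0,0.025],[0,0,0,0,0,0,0.022]]'
python3 -m jog '[[0,0,0,0,0,0,0.0],[0,0,0,0,0,0,0.0],[0,0,0,0,0,0,0.0]]'
```

```text
time_s: 3.5
eef_pos: [501.6, 277.9, 147.2]
ee_rot: [-0.001, 0.672, 0.741, -0.001]
force: [-0.2, -0.0, 0.8]
grip_width: 0.467
grip_force: 0.0
time_s: 3.8
eef_pos: [503.3, 278.8, 151.5]
ee_rot: [0.001, 0.671, 0.742, 0.001]
force: [-0.3, 1.1, 0.4]
grip_width: 0.258
grip_force: 0.0
time_s: 4.1
eef_pos: [503.4, 279.0, 151.5]
ee_rot: [0.001, 0.67, 0.742, 0.001]
force: [-0.4, -0.3, 6.0]
grip_width: 0.125
grip_force: 42.3
```

```bash
python3 -m jog '[[0,0,-0.004,0,0,0,0],[0,0,-0.01,0,0,0,0],[0,0,-0.015,0,0,0,0],[0,0,-0.018,0,0,0,0],[0,0,-0.018,0,0,0,0]]'
python3 -m jog '[[0,0,0,0,0,0,0],[0,0,0,0,0,0,0]]'
python3 - <<'E'
from h import *
t=eyes.capture('top')[:,:,::-1];s=eyes.capture('side')[:,:,::-1]
R=lambda im,x,y,w,h,k:cv2.resize(im[y:y+h,x:x+w],None,fx=k,fy=k,interpolation=cv2.INTER_CUBIC)
cv2.imwrite('pics/l1.png',np.hstack([R(t,150,180,120,120,3),R(s,190,170,110,120,3)]))
E
```

```text
time_s: 4.6
eef_pos: [502.4, 278.8, 216.1]
ee_rot: [-0.0, 0.67, 0.742, -0.0]
force: [-0.3, 0.9, -0.6]
grip_width: 0.131
grip_force: 41.2
time_s: 4.8
eef_pos: [502.4, 278.8, 214.7]
ee_rot: [-0.0, 0.67, 0.742, -0.0]
force: [-0.2, -0.4, -2.2]
grip_width: 0.127
grip_force: 41.2
```

View pics/l1.png

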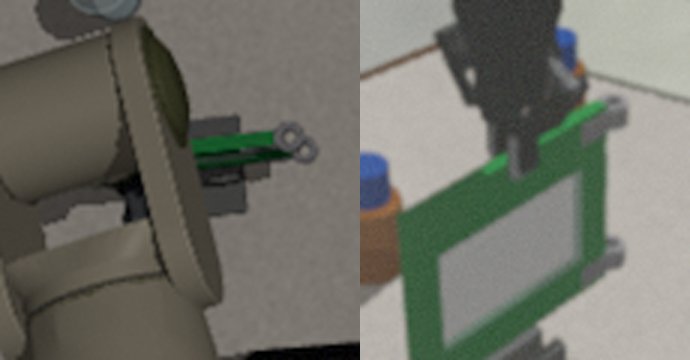

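```bash
python3 -m jog '[[0,0,0,0,0,0.065,0],[0,0,0,0,0,0.065,0],[0,0,0,0,0,0.064,0],[-0.02,0.01,0,0,0,0,0],[-0.035,0.017,0,0,0,0,0]]' | sed -n 2,4p
python3 -m jog '[[-0.04,0.019,0,0,0,0,0],[-0.04,0.019,0,0,0,0,0],[-0.04,0.019,0,0,0,0,0],[-0.04,0.019,0,0,0,0,0],[-0.035,0.0166,0,0,0,0,0]]' | sed -n 2,4p
python3 -m jog '[[-0.025,0.012,0,0,0,0,0],[-0.012,0.006,0,0,0,0,0],[-0.004,0.001,0,0,0,0,0],[0,0,0,0,0,0,0],[0,0,0,0,0,0,0]]'
python3 - <<'E'
from h import *
t=eyes.capture('top')[:,:,::-1];s=eyes.capture('side')[:,:,::-1]
R=lambda im,x,y,w,h,k:cv2.resize(im[y:y+h,x:x+w],None,fx=k,fy=k,interpolation=cv2.INTER_CUBIC)
cv2.imwrite('pics/l2.png',np.hstack([R(t,340,170,50,75,8),R(s,300,140,50,75,8)]))
E
```

```text
eef_pos: [523.8, 222.3, 214.0]
ee_rot: [-0.001, 0.738, 0.675, -0.001]
force: [1.0, -0.5, -1.7]
eef_pos: [598.9, 16.7, 213.9]
ee_rot: [-0.001, 0.739, 0.674, -0.001]
force: [-0.4, -0.2, -1.6]
time_s: 6.4
eef_pos: [613.7, -22.3, 215.0]
ee_rot: [-0.0, 0.738, 0.674, 0.0]
force: [0.1, -0.5, -1.7]
grip_width: 0.129
grip_force: 41.2
```

View pics/l2.png

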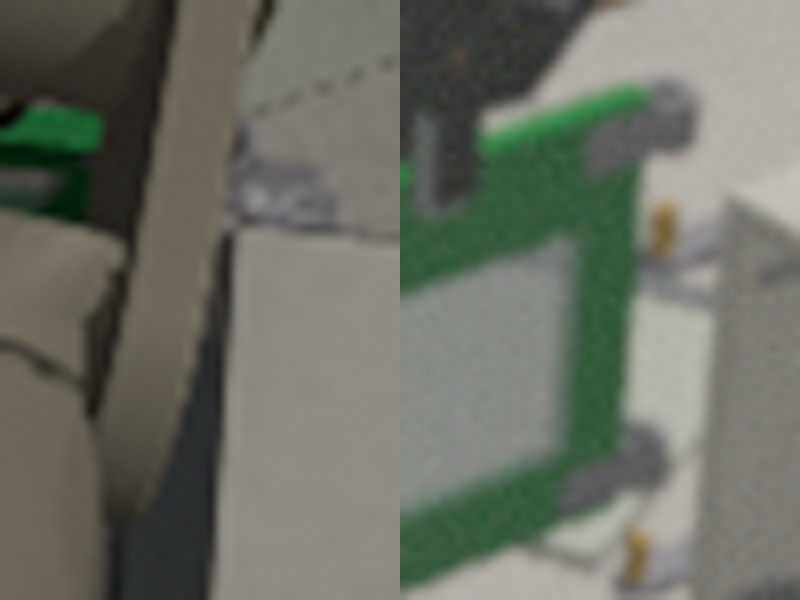

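```bash
python3 - <<'E'
from h import *
S=lambda U,V,z:atz('side',(U-400+.5)/8-.5+300,(V+.5)/8-.5+140,z)
U=lambda p:[ (proj('side',p)[0]-300+.5)*8-.5+400,(proj('side',p)[1]-140+.5)*8-.5]
print('knuck',S(672,95,232.7),S(640,440,97.7));print('pin',S(664,207,188),S(637,533,53))
for dz in(0,):
  print('exp knuck top',U((603.9,-130.2,232.7)),U((603.9,-130.2,97.7)),'pin',U((603.2,-131.5,188)),U((603.2,-131.5,53)))
print('edges',[U((603.9+12.5*a,-130.2+12.5*b,232.7)) for a,b in((.73,.68),(-.73,-.68))])
s=sense();print(s['wrist_torque'])
E
```

```text
knuck [ 602.2 -129.8  232.7] [ 601.5 -127.1   97.7]
pin [ 604.4 -133.1  188. ] [ 606.  -135.2   53. ]
exp knuck top [np.float64(668.9791843862381), np.float64(92.9957023332779)] [np.float64(640.7787661935654), np.float64(434.5353484264949)] pin [np.float64(663.338423014578), np.float64(209.62921404359304)] [np.float64(635.8949923194514), np.float64(539.579046230057)]
edges [[np.float64(632.2187250921147), np.float64(91.33038196086773)], [np.float64(705.7714490775561), np.float64(94.66246355210069)]]
[-0.02311937  0.02360837  0.0023904 ]
```

```bash
python3 -m jog '[[-0.0024,0.0007,0.005,0,0,0.005,0],[0,0,0.007,0,0,0,0],[0,0,0.006,0,0,0,0],[0,0,0.002,0,0,0,0],[0,0,0,0,0,0,0]]'
python3 - <<'E'
from h import *
s=eyes.capture('side')[:,:,::-1]
R=lambda im,x,y,w,h,k:cv2.resize(im[y:y+h,x:x+w],None,fx=k,fy=k,interpolation=cv2.INTER_CUBIC)
cv2.imwrite('pics/l3.png',np.hstack([R(s,310,145,40,40,10),R(s,310,185,40,40,10)]))
E
```

```text
time_s: 7.0
eef_pos: [614.3, -26.1, 194.5]
ee_rot: [-0.0, 0.741, 0.672, -0.0]
force: [-0.9, 0.3, -2.0]
grip_width: 0.13
grip_force: 41.1
```

View pics/l3.png

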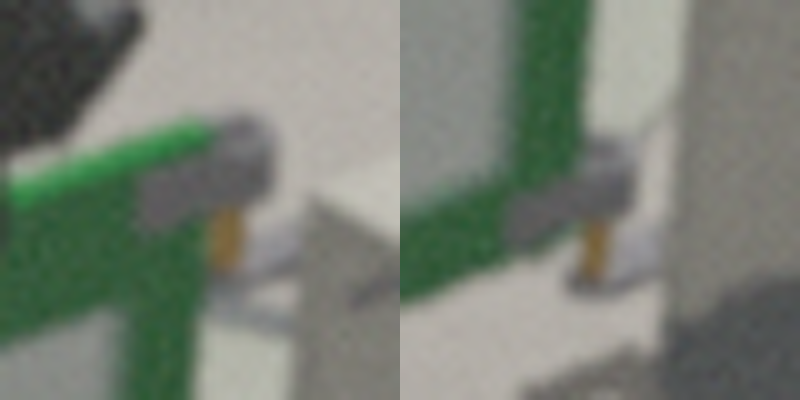

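```bash
python3 - <<'E'
from h import *
np.set_printoptions(linewidth=250)
s=np.mean([eyes.capture('side').astype(float) for _ in range(4)],0)
g=s.sum(2)/3; sat=s.max(2)-s.min(2)
def show(n,r,c0,c1):
    print(n,r,'gray',c0,g[r,c0:c1].round().astype(int),'sat',sat[r,c0:c1].round().astype(int))
for r in(158,160,162,163):show('kU',r,326,342)
for r in(167,168,169,170):show('pU',r,326,342)
for r in(202,203,204,205):show('kL',r,322,338)
for r in(209,210,211,212):show('pL',r,322,338)
t=sense();print(t['eef_pos'],t['ee_rot'])
h=np.array([603.7,-133.9]);d=np.array([-.73,-.683]);d=np.array([-.683,-.73])
hz=155.2-20.5
for nm,z0 in(('U',57.5),('L',-77.5)):
  for f in(10,15): print(nm,'exp knuckle axis/right edge',proj('side',[*h,hz+z0+f]),proj('side',[*(h+12.5*d),hz+z0+f]))
for z in(180,184,45,50): print('exp pin',z,proj('side',[603.8,-132.4,z]))
E
```

```text
kU 158 gray 326 [106  96  90  87  89 100 111 113 115 123 132 149 170 176 176 174] sat [64 72 74 65 46 22  6  2  2  2  3  5 10 10 10 11]
kU 160 gray 326 [ 77  81  80  86  94  98  99 102 104 101 103 132 167 175 175 175] sat [47 34 24 17  8  6  1  0  2  1  2  8 10 12 10 11]
kU 162 gray 326 [ 90  95  94  92  93  92  91  93  92  92  99 136 169 176 176 177] sat [ 5  1  2  0  0  1  2  2  0  1  3  6 11 12 10 10]
kU 163 gray 326 [ 93  94  93  92  93  94  92  93  93  90 109 142 169 176 173 175] sat [ 1  1  1  2  2  1  1  1  3  0  4  8 12 11 10 10]
pU 167 gray 326 [ 84  80  76  74  87 102  97  98 131 160 168 164 158 149 133 121] sat [14 18 25 29 27 36 56 56 28 11  7  7  4  3  6  9]
pU 168 gray 326 [ 72  70  67  71  85  98  96  96 123 150 156 152 148 140 127 119] sat [28 34 36 37 34 42 59 56 26  8  3  3  3  1  6  9]
pU 169 gray 326 [ 66  67  66  73  89  99  94  96 116 142 146 147 143 135 121 112] sat [37 38 40 36 28 42 60 53 25  4  2  4  4  2  6  8]
pU 170 gray 326 [ 67  66  67  72  85  92  92 103 123 141 142 140 134 126 118 115] sat [38 37 40 36 28 40 58 46 21  4  4  4  3  2  5  8]
kL 202 gray 
[... 1419 characters left out ...]
9688820592)) (np.float64(337.9820632733216), np.float64(159.28763292404136))
L exp knuckle axis/right edge (np.float64(329.82291787874715), np.float64(202.51029646530353)) (np.float64(334.12291666230107), np.float64(202.57129378196282))
L exp knuckle axis/right edge (np.float64(329.94577473032183), np.float64(201.04216563129256)) (np.float64(334.25379391535097), np.float64(201.10339240219884))
exp pin 180 (np.float64(332.32251820194097), np.float64(168.15432661551262))
exp pin 184 (np.float64(332.42904495920027), np.float64(166.8743408583549))
exp pin 45 (np.float64(328.91212746297106), np.float64(209.13230890400496))
exp pin 50 (np.float64(329.0323520106293), np.float64(207.68773560972272))
```

```bash
python3 -m jog '[[-0.001,-0.0007,0.001,0,0,0,0],[0,0,0.002,0,0,0,0],[0,0,0.001,0,0,0,0],[0,0,0,0,0,0,0]]'
for i in 1 2 3 4; do python3 -m jog '[[0,0,0.001,0,0,0,0],[0,0,0,0,0,0,0]]' | sed -n 2,4p; done
```

```text
time_s: 7.65
eef_pos: [613.6, -27.1, 190.8]
ee_rot: [-0.0, 0.741, 0.672, -0.0]
force: [-0.6, -0.0, -1.8]
grip_width: 0.127
grip_force: 41.2
eef_pos: [613.6, -27.1, 189.9]
ee_rot: [-0.0, 0.741, 0.672, -0.0]
force: [-1.2, -0.2, -3.1]
eef_pos: [613.6, -27.1, 188.9]
ee_rot: [-0.0, 0.741, 0.672, -0.0]
force: [-0.3, 0.4, -1.6]
eef_pos: [613.6, -27.1, 187.8]
ee_rot: [-0.0, 0.741, 0.672, -0.0]
force: [-1.2, -0.7, -2.3]
eef_pos: [613.6, -27.1, 186.8]
ee_rot: [-0.0, 0.741, 0.672, -0.0]
force: [-0.6, -0.3, -2.3]
```

```bash
for i in 1 2 3 4; do python3 -m jog '[[0,0,0.001,0,0,0,0],[0,0,0,0,0,0,0]]' | sed -n 2,4p; done; python3 -c "
from rig import sense;print(sense()['wrist_torque'])"
```

```text
eef_pos: [613.6, -27.1, 185.9]
ee_rot: [-0.0, 0.741, 0.672, -0.0]
force: [0.5, -0.6, -1.8]
eef_pos: [613.6, -27.1, 184.9]
ee_rot: [-0.0, 0.741, 0.672, -0.0]
force: [-0.0, -0.3, -1.9]
eef_pos: [613.6, -27.1, 183.8]
ee_rot: [-0.0, 0.741, 0.672, -0.0]
force: [-0.0, -0.2, -1.8]
eef_pos: [613.6, -27.1, 182.9]
ee_rot: [-0.0, 0.741, 0.672, -0.0]
force: [0.1, 0.9, -2.9]
[-0.01226874 -0.01750617 -0.03556568]
```

```bash
for i in 1 2 3 4; do python3 -m jog '[[0,0,0.001,0,0,0,0],[0,0,0.001,0,0,0,0],[0,0,0,0,0,0,0]]' | sed -n 2,4p; done; python3 -c "
from rig import sense;print(sense()['wrist_torque'])"
```

```text
eef_pos: [613.6, -27.0, 180.8]
ee_rot: [-0.0, 0.741, 0.672, -0.0]
force: [-0.1, -0.1, -1.9]
eef_pos: [613.6, -27.1, 178.8]
ee_rot: [-0.0, 0.741, 0.672, -0.0]
force: [0.3, 0.2, -2.3]
eef_pos: [613.6, -27.1, 176.8]
ee_rot: [-0.0, 0.741, 0.672, -0.0]
force: [0.4, 0.0, -2.8]
eef_pos: [613.6, -27.1, 174.8]
ee_rot: [-0.0, 0.741, 0.672, -0.0]
force: [0.3, -0.6, -2.7]
[-6.69973316e-05 -3.76615355e-03 -2.88339008e-02]
```

```bash
for i in 1 2 3 4 5; do python3 -m jog '[[0,0,0.001,0,0,0,0],[0,0,0,0,0,0,0]]' | sed -n 2,4p; done
python3 - <<'E'
from h import *
s=eyes.capture('side')[:,:,::-1]
R=lambda im,x,y,w,h,k:cv2.resize(im[y:y+h,x:x+w],None,fx=k,fy=k,interpolation=cv2.INTER_CUBIC)
cv2.imwrite('pics/l4.png',np.hstack([R(s,310,145,40,40,10),R(s,310,185,40,40,10)]))
E
```

```text
eef_pos: [613.6, -27.1, 173.9]
ee_rot: [-0.0, 0.741, 0.672, -0.0]
force: [0.7, 0.4, -2.1]
eef_pos: [613.6, -27.1, 172.8]
ee_rot: [-0.0, 0.741, 0.672, -0.0]
force: [-0.0, 0.4, -2.5]
eef_pos: [613.6, -27.1, 171.8]
ee_rot: [-0.0, 0.741, 0.672, -0.0]
force: [0.7, 0.2, -1.5]
eef_pos: [613.7, -27.1, 171.1]
ee_rot: [0.0, 0.741, 0.672, 0.0]
force: [0.2, 0.3, -2.3]
eef_pos: [613.8, -27.1, 170.4]
ee_rot: [0.0, 0.741, 0.672, 0.0]
force: [-0.3, 1.8, 1.6]
```

View pics/l4.png

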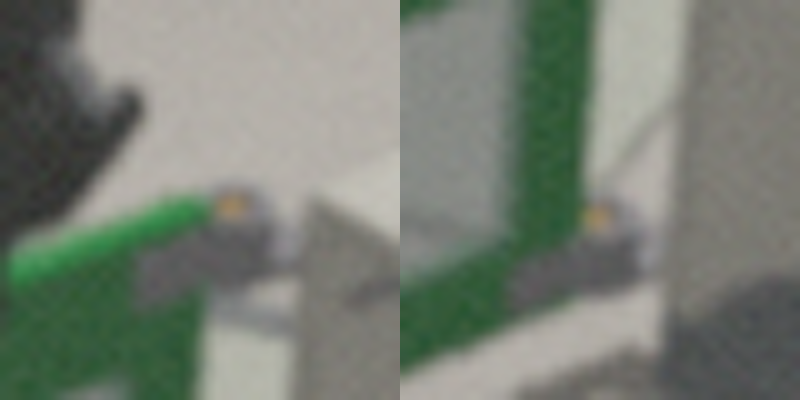

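```bash
for i in 1 2; do python3 -m jog '[[0,0,0.0008,0,0,0,0],[0,0,0,0,0,0,0]]' | sed -n 2,4p; done
```

```text
eef_pos: [614.1, -26.9, 170.2]
ee_rot: [0.001, 0.741, 0.672, 0.001]
force: [0.4, 2.0, 4.8]
eef_pos: [614.3, -26.7, 169.9]
ee_rot: [0.001, 0.74, 0.672, 0.001]
force: [-0.1, 4.5, 9.0]
```

```bash
python3 -m jog '[[0,0,-0.0008,0,0,0,0],[0,0,-0.0008,0,0,0,0],[0,0,0,0,0,0,0]]' | sed -n 2,4p
python3 -m jog '[[0,0,0,0,0,0,0.013],[0,0,0,0,0,0,0.016],[0,0,0,0,0,0,0.02],[0,0,0,0,0,0,0.026],[0,0,0,0,0,0,0.034]]'
python3 -m jog '[[0,0,-0.005,0,0,0,0.034],[0,0,-0.02,0,0,0,0.034],[0,0,-0.03,0,0,0,0.034],[0,0,-0.03,0,0,0,0.034],[0,0,0,0,0,0,0.034]]'
python3 - <<'E'
from h import *
print(np.round(sense()['joints'],2))
s=eyes.capture('side')[:,:,::-1];t=eyes.capture('top')[:,:,::-1]
R=lambda im,x,y,w,h,k:cv2.resize(im[y:y+h,x:x+w],None,fx=k,fy=k,interpolation=cv2.INTER_CUBIC)
cv2.imwrite('pics/l5.png',np.hstack([R(s,240,120,130,150,3),R(t,250,120,130,150,3)]))
E
```

```text
eef_pos: [613.8, -27.1, 170.3]
ee_rot: [0.0, 0.741, 0.672, 0.0]
force: [-0.2, 0.7, 4.6]
time_s: 12.7
eef_pos: [613.6, -27.1, 169.9]
ee_rot: [-0.0, 0.741, 0.672, -0.0]
force: [0.1, 0.3, -0.2]
grip_width: 0.394
grip_force: 0.0
time_s: 13.2
eef_pos: [614.9, -27.3, 259.8]
ee_rot: [0.003, 0.741, 0.672, 0.002]
force: [0.0, -0.4, 0.5]
grip_width: 0.396
grip_force: 0.0
[-0.23  0.49  1.14 -0.    1.5  -0.14]
```

View pics/l5.png

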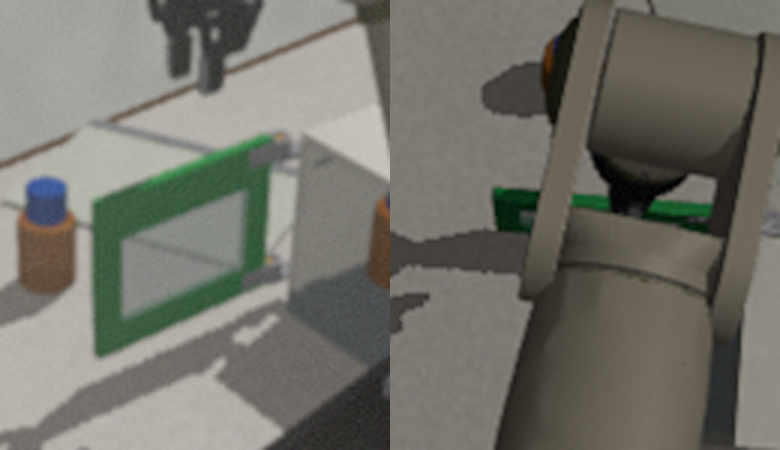

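```bash
python3 -m jog '[[0.015,0.012,0,0,0,0,0],[0.015,0.012,0,0,0,0,0],[0.0137,0.011,0,0,0,0,0],[0,0,0,0,0,0,0],[0,0,0,0,0,0,0]]'
python3 -m jog '[[0,0,0.02,0,0,0,0],[0,0,0.03,0,0,0,0],[0,0,0.03,0,0,0,0],[0,0,0.018,0,0,0,0],[0,0,0,0,0,0,0]]'
```

```text
time_s: 13.8
eef_pos: [652.3, 12.9, 253.8]
ee_rot: [-0.001, 0.74, 0.672, -0.001]
force: [-0.2, -0.3, 0.9]
grip_width: -0.005
grip_force: 0.0
time_s: 14.3
eef_pos: [651.0, 12.5, 154.1]
ee_rot: [-0.002, 0.741, 0.672, -0.002]
force: [0.2, -0.7, -0.2]
grip_width: -0.0
grip_force: 0.0
```

```bash
python3 -m jog '[[0,-0.004,0,0,0,0,0],[0,-0.004,0,0,0,0,0],[0,-0.003,0,0,0,0,0]]' | sed -n 2,4p
for i in 1 2 ; do python3 -m jog '[[0.0007,-0.006,0,0,0,-0.04,0],[0.0007,-0.006,0,0,0,-0.04,0],[0.0007,-0.006,0,0,0,-0.04,0],[0.0007,-0.006,0,0,0,-0.04,0],[0.0007,-0.006,0,0,0,-0.04,0]]' | sed -n 2,4p;done
python3 - <<'E'
from h import *
s=sense();p=s['eef_pos'][:2]-np.array([603.3,-132.8]);q=s['ee_rot'];a=2*np.arctan2(q[2],q[1])
print('r',p@[np.cos(a),np.sin(a)],'off',p@[np.sin(a),-np.cos(a)],np.degrees(a))
s=eyes.capture('side')[:,:,::-1];t=eyes.capture('top')[:,:,::-1]
R=lambda im,x,y,w,h,k:cv2.resize(im[y:y+h,x:x+w],None,fx=k,fy=k,interpolation=cv2.INTER_CUBIC)
cv2.imwrite('pics/l6.png',np.hstack([R(s,240,120,130,150,3),R(t,250,120,130,150,3)]))
E
```

```text
eef_pos: [641.7, 14.0, 158.3]
ee_rot: [0.001, 0.741, 0.672, 0.001]
force: [-0.0, -0.2, -0.5]
eef_pos: [611.7, 18.1, 157.9]
ee_rot: [0.001, 0.669, 0.743, 0.0]
force: [-0.7, 0.3, 0.8]
eef_pos: [581.6, 16.1, 157.8]
ee_rot: [0.001, 0.592, 0.806, 0.0]
force: [0.6, -0.4, -0.3]
r 148.53307658422676 off 23.961637251693954 107.46238660098263
```

View pics/l6.png

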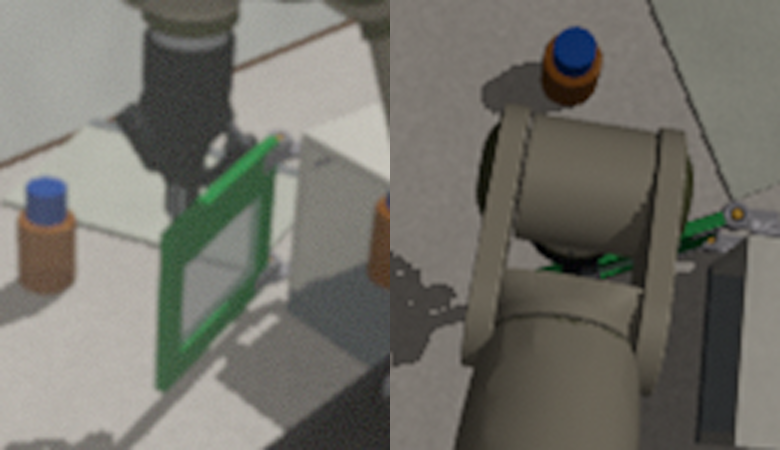

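```bash
for i in 1 2 3 4; do python3 -m jog '[[0.0007,-0.006,0,0,0,-0.04,0],[0.0007,-0.006,0,0,0,-0.04,0],[0.0007,-0.006,0,0,0,-0.04,0],[0.0007,-0.006,0,0,0,-0.04,0],[0.0007,-0.006,0,0,0,-0.04,0]]' | sed -n 2,4p;done
cat > m.py <<'E'
from h import *
s=sense();p=s['eef_pos'][:2]-np.array([603.3,-132.8]);q=s['ee_rot'];a=2*np.arctan2(q[2],q[1])
print('r',p@[np.cos(a),np.sin(a)],'off',p@[np.sin(a),-np.cos(a)],np.degrees(a),s['joints'].round(2) if hasattr(s['joints'],'round') else s['joints'],s['force'])
# cabinet-normal distance of TCP: -x cab
c=np.radians(-95.5);d=s['eef_pos'][:2]-np.array([486.2,-204.3]);print('TCP in cab',d@[np.cos(c),np.sin(c)],d@[-np.sin(c),np.cos(c)])
E
python3 m.py
```

```text
eef_pos: [552.8, 8.1, 157.5]
ee_rot: [0.0, 0.509, 0.861, 0.0]
force: [0.4, 0.7, -1.0]
eef_pos: [525.9, -5.6, 157.5]
ee_rot: [0.0, 0.42, 0.907, 0.0]
force: [-0.7, -0.2, 0.5]
eef_pos: [502.2, -24.3, 157.5]
ee_rot: [0.001, 0.328, 0.945, 0.0]
force: [0.3, 0.3, -0.3]
eef_pos: [482.7, -47.3, 157.5]
ee_rot: [0.001, 0.232, 0.973, -0.0]
force: [0.9, 0.7, -0.1]
r 146.14751070797232 off 21.98305271592359 153.22128412140938 [-0.34  0.29  1.71  0.    1.14 -1.44] [ 0.85014766  0.67104715 -0.13342059]
TCP in cab -155.9164255227663 -18.498379860693685
```

```bash
for i in 1 2 3; do python3 -m jog '[[0.0004,-0.003,0,0,0,-0.02,0],[0.0004,-0.003,0,0,0,-0.02,0],[0.0004,-0.003,0,0,0,-0.02,0],[0.0004,-0.003,0,0,0,-0.02,0],[0.0004,-0.003,0,0,0,-0.02,0]]' | sed -n 2,4p;done
for i in 1 2 3 4; do python3 -m jog '[[0.0002,-0.0015,0,0,0,-0.01,0],[0,0,0,0,0,0,0]]' | sed -n 4p;done
python3 m.py
```

```text
eef_pos: [474.5, -60.1, 157.0]
ee_rot: [0.0, 0.182, 0.983, 0.0]
force: [0.2, 1.0, 0.0]
eef_pos: [467.7, -73.7, 157.0]
ee_rot: [-0.0, 0.133, 0.991, -0.0]
force: [-0.1, -0.5, -0.8]
eef_pos: [462.4, -87.8, 157.0]
ee_rot: [-0.0, 0.083, 0.997, 0.0]
force: [0.6, -0.4, -0.7]
force: [0.7, 0.5, 0.2]
force: [-0.7, 0.8, -0.8]
force: [-0.4, -0.3, -0.2]
force: [-0.3, 1.0, 0.5]
r 146.37151821043201 off 20.81770950022082 172.6953571725562 [-0.45  0.26  1.75 -0.    1.13 -1.89] [-0.31295248  0.95708568  0.4605868 ]
TCP in cab -107.81124546017394 -35.93541000242813
```

```bash
for i in 1 2 3; do python3 -m jog '[[0.0002,-0.0015,0,0,0,-0.01,0],[0,0,0,0,0,0,0]]' | sed -n '2p;4p';done
for i in 1 2 3 4 5; do python3 -m jog '[[0,-0.0008,0,0,0,0,0],[0,0,0,0,0,0,0]]' | sed -n '2p;4p';done
python3 m.py
```

```text
eef_pos: [460.4, -95.0, 157.0]
force: [-0.4, -1.1, -0.0]
eef_pos: [460.0, -96.5, 157.0]
force: [-0.1, 0.2, 0.2]
eef_pos: [459.6, -98.0, 157.0]
force: [-0.6, -0.4, 0.2]
eef_pos: [459.6, -98.7, 157.0]
force: [0.1, -0.2, 0.1]
eef_pos: [459.5, -99.5, 157.0]
force: [0.9, 0.0, 0.6]
eef_pos: [459.4, -100.0, 157.0]
force: [0.7, 2.8, 0.2]
eef_pos: [459.4, -100.1, 157.0]
force: [1.1, 7.4, 1.3]
eef_pos: [459.4, -100.2, 157.0]
force: [2.5, 11.5, 3.0]
r 146.39885066162958 off 18.45222318403604 174.40309162001262 [-0.47  0.26  1.75  0.    1.13 -1.94] [ 2.46018161 11.47833775  2.96270831]
TCP in cab -101.09417714439086 -36.65950820658277
```

```bash
python3 -m jog '[[0,0.002,0,0,0,0,0],[0,0.006,0,0,0,0,0],[0,0.02,0,0,0,0,0],[0,0.03,0,0,0,0,0],[0,0.03,0,0,0,0,0]]' | sed -n '1,4p'
python3 -m jog '[[0,0.03,-0.02,0,0,0,0],[0,0.04,-0.03,0,0,0,0],[0,0.04,-0.03,0,0,0,0],[0,0.04,-0.03,0,0,0,0],[0,0.04,-0.03,0,0,0,0]]' | sed -n '1,4p'
python3 -m jog '[[0,0.04,0,0,0,0,0],[0,0.04,0,0,0,0,0],[0,0,0,0,0,0,0]]' | sed -n '1,4p'
python3 - <<'E'
from h import *
c=np.radians(-95.5);R=np.array([[np.cos(c),-np.sin(c)],[np.sin(c),np.cos(c)]])
W=lambda x,y,z:[*(R@[x,y]+[486.2,-204.3]),z]
t=eyes.capture('top').astype(int)
g=(t[:,:,1]-np.maximum(t[:,:,0],t[:,:,2])>40)
for x in(-77,-83,-89):
  print(x,[ (np.round(proj('top',W(x,y,195)),1).tolist()) for y in(90,-100)])
for r in range(195,285,6):
  k=np.where(g[r,320:400])[0]; 
  if len(k): print(r,320+k.min(),320+k.max())
rr,cc=np.where(g[150:300,300:420]);print(rr.min()+150,rr.max()+150)
for n,p in(('b',(782,0,110)),('a',(717,260,110))):
  u,v=proj('top',p);u,v=int(u),int(v);b=t[v-12:v+13,u-12:u+13];m=(b[:,:,2]-b[:,:,0]>60);y,x=np.where(m);print(n,(x.mean()+u-12,y.mean()+v-12) if len(x) else None)
E
```

```text
time_s: 22.1
eef_pos: [467.9, -13.4, 157.0]
ee_rot: [0.0, 0.049, 0.999, -0.0]
force: [0.0, -1.3, 0.1]
time_s: 22.6
eef_pos: [486.1, 176.6, 298.4]
ee_rot: [0.0, 0.049, 0.999, -0.0]
force: [0.9, -0.3, 0.3]
time_s: 22.9
eef_pos: [493.7, 258.1, 296.4]
ee_rot: [-0.0, 0.047, 0.999, 0.0]
force: [0.6, -0.5, -0.3]
-77 [[367.6, 198.0], [363.3, 272.8]]
-83 [[365.2, 197.8], [360.9, 272.6]]
-89 [[362.9, 197.6], [358.5, 272.4]]
201 364 366
207 363 366
213 363 366
219 362 365
225 363 364
231 362 364
237 361 364
243 361 363
249 360 362
255 360 362
261 359 361
267 360 361
273 360 362
196 273
b (np.float64(311.24460431654677), np.float64(135.59712230215828))
a (np.float64(218.6344827586207), np.float64(156.95862068965516))
```

```bash
python3 -c "
from rig import finish_job;print(finish_job())"
```

```text
the job is handed in; nothing more can be done
None
```

The larger green door is hung on both pins, fully seated. I let go of it while it stood open, then swung it gently until it stopped against the cabinet front. I handed the job in at about 23 s; the blue caps of both bottles were still in place, and the arm never went near the beaker (not re-measured).

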